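# Load a specimen holder under the stage clip

### The job

Load the blue specimen holder on the loading stage: with one fingertip press the clip's red thumb bar down and keep it down, so that the nose stays up, while the other fingertip pushes the holder along the channel beneath the nose until it is fully home against the brass end stop. Then back away and let the clip spring down onto the holder, so that it is held there. Only press and push: do not pick up or tip the holder, and leave the other things on the bench alone.

Things in the scene. Friction and masses are not known exactly. Their poses are not given: they have to be found in the camera images.
- stage: dark steel loading stage fixed to the table at a varying place and yaw: plate x -92 to +73, y -43 to +52 mm in its frame, top 10 mm above the table. Origin: on the table, on the channel's centre line, below the home place of the holder's rear edge. x = push direction, y = towards the red bar, z up. Guide rails (6 mm high, 55 mm apart) from x -40 to +56; the plate behind them is open for a fingertip
- home (a point): point on the channel floor (10 mm above the table; stage x +28 mm, y 0) where the centre of the holder's underside lies when the holder is fully home, its front against the brass end stop (face at stage x +56 mm)
- holder: blue specimen holder, a loose flat plate 56 (x) x 52 (y) x 10 mm, about 90 g, with a white slide and copper specimen on top. It lies on the stage in the near end of the channel (1.5 mm play to each rail), 30 to 45 mm short of home, its front short of the nose. Origin: centre of its underside; axes as the stage's. The rear face to push is 28 mm behind the origin, 10 to 20 mm above the table
- clip (a joint): angle (rad) of the sprung rocker clip about a pin parallel to stage x, at stage y +42 mm, 22 mm up. 0 = at rest, nose down, channel blocked; it grows as the red bar is pressed; hard stop at 0.42. Above 0.30 the nose clears the holder's top by 1.5 mm or more; let go, it rests on the home holder at about 0.24. About 3 N on the bar's middle starts it, 8 N holds it at the stop; it springs back when let go
- bar (a point): middle of the top of the clip's red thumb bar, a plate from stage x -82 to +10 mm and 34 mm wide, its middle line 77 mm sideways (stage +y) of the channel's. It is 28 mm above the table at rest (sloping up outwards), 14 mm and level at clip angle 0.38, 12.5 mm at the stop. Its height is the same all along x, so a tip can slide along it while pressing; pressed, it is level with the holder's rear face
- nose (a point): middle of the underside of the clip's steel nose: 14 mm along stage x (x 26 to 40 mm), 10 mm across, near the channel's centre line (stage y about +3 mm), 11.5 mm above the table at rest. The arm that carries it comes from the pin; its top is 28 mm above the table at rest, about 45 mm at most when pressed
- spare: a grey specimen holder 56 x 52 x 10 mm lying on the table; a bystander, to be left alone; origin at the centre of its underside
- objective: a steel objective lens standing on the table, 32 mm across, 46 mm high; a bystander, to be left alone; origin at the centre of its underside
- dropper: an amber bottle with black cap, 34 mm across, 70 mm high; a bystander, to be left alone; origin at the centre of its underside
- mount: a black resin disc with a polished metal face, 30 mm across, 18 mm high; a bystander, to be left alone; origin at the centre of its underside
- dish: a shallow glass dish 80 mm across, 18 mm high; a bystander, to be left alone; origin at the centre of its underside
- slidebox: a green slide box 100 x 90 x 34 mm; a bystander, to be left alone; origin at the centre of its underside
- jar: a clear jar with white lid, 52 mm across, 55 mm high; a bystander, to be left alone; origin at the centre of its underside
There are look-alikes about, which are no part of the job. Of the things like the stage, leave any that is green; of the rest the smaller one is meant.

How it is judged:
By the outcome, as a careful person would: the job done as asked, in the order asked, and still so for the second after the job is handed in, with the robot touching nothing.
It also fails if it takes over 45 s, if anything falls off the work surface, if the arm or the gripper's body presses on something with over 40 N, if the wrist force passes 120 N, or if a joint passes its speed limit or range.

### The arm

A 6-joint arm with a two-finger parallel gripper is mounted at the origin on the work surface. World frame = base frame: x ahead of the robot, y to its left, z up, the work surface at z = 0. Lengths are in m, angles in rad, forces in N, time in s.
With the tool pointing down it reaches from about 0.4 to 0.825 m from the base axis. Payload 7 kg.
Tool frame: the origin (TCP) lies midway between the tips of the shut fingers; the grasp point (between the pads) lies 19 mm behind it; z points along the fingers, y is the line along which they close (so a half turn about z gives the same grasp; the last joint's range is limited). The gripper opens to 88 mm and grips with 3 to 60 N. Pads are 19 mm wide; open, the fingers measure 130 mm over their backs; the gripper's body (78 mm by 193 mm) begins 47 mm behind the grasp point.
Start: joints at [0.288, 0.359, 0.012, 0, -1.224, -0.288], TCP at [0.675, -0, 0.195] pointing down, gripper open.
Joint ranges: [-3.07, 3.07], [-1.43, 2.12], [-1.02, 1.25], [-3.03, 1.67], [-3.05, -0], [-3.03, 3.03]. Speed limits (rad/s): [2.39, 2.39, 3.01, 3.14, 3.14, 3.14].

### API

Orientations are given as [roll, pitch, yaw] about the fixed x, y, z axes, in that order (R = Rz(yaw) Ry(pitch) Rx(roll)).
In Python, from station import monitor, viewer, arm gives the robot as it stands.
- The arm moves only by the tool move_arm, never from a script. Its argument "deltas" is a list that holds one entry, the list of rows, each a list of 7 numbers: the turn, a rotation vector about the tool's x, y, z in degrees, then the shift along the tool's x, y, z in m, then the finger opening in m, from 0 to 0.0876. A call has 1 to 12 rows; each row is the pose to reach, as a shift and turn from the pose commanded when the call began, along the tool's axes at that moment; what a row does not reach only later rows make up. A row lasts 1/12 s, in which the tool goes at most 41.7 mm and 7.16 degrees, less where a joint would pass 70% of its speed; a pose out of reach is approached as far as the arm can. A call with a gripper value outside its range is refused whole. The fingers move at their own pace and stop on an object; "force" is the grip in N (left out, the last holds). Time passes only in rows, so rows that repeat a pose let the fingers close. It gives the time, the measured TCP pose, the force and the opening at its end, in the units of the state.
- monitor.get_state(): the state, without advancing time (a new reading comes with each control period).
- viewer.grab_frame(name): name is "scene" or "side" or "wrist"; returns a dict with "frame" (384x512x3 uint8, blue, green, red), "vfov" (degrees; the focal length in pixels is half the picture's height over the tangent of half this angle, whatever the lens; pixels are square), "cx", "cy" (the principal point, pixels), "xyz" and "orientation" of the camera in the world; the wrist camera has in their place "hand_eye" (4x4, takes a point from camera to tool coordinates, whose origin is the TCP and whose axes are the flange's). Camera axes: x right, y down, z forward; pixel columns grow to the right and rows downward; lengths in m; the calibration is good to about 2 mm. The wrist camera is an equidistant fisheye: a pixel r from the principal point sees the ray r / f radians off the axis. A picture is of the moment at which its call begins: read the wrist's pose just before it. There is no depth.
- arm.job_done(): hands the job in, once; it reports no verdict.
The state is a dict: "t": time; "q": joint angles; "qd": joint speeds; "joint_efforts": joint torques, N m; "eef_pos": TCP position; "ee_rot": TCP orientation; "force": force on the tool from outside, world axes, zero at the start; "moment": the same for the moment, N m; "width": finger opening in m.
Only numpy, scipy, OpenCV 4.12 (cv2) and the standard library are available. Lean on these libraries where they do the work, as an engineer would, in place of code of your own. Each camera call takes 0.05 s, during which the arm holds its last target. There are 200 camera calls.

## Working session

There is one attempt and no reset: what is moved stays moved. The work goes in short steps, Python scripts to look and compute and a tool call to move; the robot and the scene stay as the last step left them, time stands still between calls to the robot, and variables do not carry over. Pictures are saved under pics/ and viewed, on a budget of 10 in all, crops included, one or two more only if the job needs it, and the job is handed in when it is done.

Besides the shell and the picture viewer there is one more tool, called after "Call:" in YAML: its name, and indented under it one key for each argument. move_arm: Moves the arm, as the interface text tells. Its arguments: {"type":"object","properties":{"deltas":{"type":"array","items":{"type":"array","items":{"type":"array","items":{"type":"number"}}}},"force":{"type":"number"}},"required":["deltas"]}

```bash
mkdir -p pics; cat > h.py <<'E'
import numpy as np, cv2
from scipy.spatial.transform import Rotation as R
from station import monitor, viewer, arm
def grab(n,save=None):
    s=monitor.get_state(); f=viewer.grab_frame(n); f['state']=s
    if save: cv2.imwrite('pics/'+save,f['frame'])
    return f
def ray(f,u,v):
    H=f['frame'].shape[0]; fl=H/2/np.tan(np.radians(f['vfov'])/2)
    d=np.array([u-f['cx'],v-f['cy']],float)
    if 'hand_eye' in f:
        r=np.hypot(*d); th=r/fl; c=np.array([*(d/max(r,1e-9)*np.sin(th)),np.cos(th)])
        T=np.array(f['hand_eye']); Rt=R.from_euler('xyz',f['state']['ee_rot']).as_matrix()
        return np.array(f['state']['eef_pos'])+Rt@T[:3,3], Rt@T[:3,:3]@c
    c=np.array([*(d/fl),1.0]); o=np.array(f['orientation'])
    M=o if o.shape==(3,3) else R.from_euler('xyz',o).as_matrix()
    return np.array(f['xyz']),M@c
def onz(f,u,v,z):
    o,d=ray(f,u,v); return o+d*(z-o[2])/d[2]
E
python3 - <<'E'
from h import *
a=grab('scene');b=grab('side');c=grab('wrist')
for f in (a,b,c): print({k:v for k,v in f.items() if k!='frame'})
cv2.imwrite('pics/a.png',a['frame'])
cv2.imwrite('pics/b.png',np.hstack([b['frame'],c['frame']])[:, :][:, :] if 0 else cv2.resize(np.hstack([b['frame'],c['frame']]),(800,300)))
E
```

```text
{'vfov': 51.492582562240216, 'cx': 254.65051797706565, 'cy': 187.6623404831012, 'xyz': array([1.12676028, 0.16404411, 0.76730776]), 'orientation': array([-2.4542544 , -0.01554765,  1.83037783]), 'state': {'t': 0.0, 'q': array([ 2.88110979e-01,  3.59399807e-01,  1.10420967e-02, -3.60121748e-04,
       -1.22410054e+00, -2.88109979e-01]), 'qd': array([-0.00038477, -0.0002842 , -0.00068292, -0.00049631, -0.00128477,
        0.00140395]), 'joint_efforts': array([-8.00930356e-04, -5.82726967e+01,  2.93058443e+01,  6.99745238e+00,
        6.93249181e-03, -2.06530804e-04]), 'eef_pos': array([ 6.74444805e-01, -2.43026541e-05,  1.93605289e-01]), 'ee_rot': array([ 3.13990304e+00, -1.47685033e-04, -1.57091785e+00]), 'force': array([ 0.13566462,  0.8892507 , -1.00216572]), 'moment': array([-0.00693647, -0.01172639,  0.00167027]), 'width': 0.08752457699310934}}
{'vfov': 54.24920361048227, 'cx': 254.47739486476002, 'cy': 191.86174642065373, 'xyz': array([ 0.2588949 , -0.60297199,  0.83020451]), 'orientation': array([-2.40712384, -0.01668554, -0.37912088]), 'state': {'t': 0.05, 'q': array([ 2.880827
[... 1044 characters left out ...]
00e+00,
         1.00000000e+00]]), 'state': {'t': 0.1, 'q': array([ 2.88125546e-01,  3.59346255e-01,  1.11375048e-02, -3.00357030e-04,
       -1.22410617e+00, -2.88087657e-01]), 'qd': array([ 0.00070189, -0.00085834,  0.00047809,  0.00016655,  0.00147867,
        0.00060577]), 'joint_efforts': array([-1.42273191e-03, -5.84165347e+01,  2.93752134e+01,  7.01551259e+00,
        1.01412315e-02, -6.66964229e-05]), 'eef_pos': array([ 6.74505141e-01, -2.06387289e-05,  1.93692202e-01]), 'ee_rot': array([ 3.14005642e+00, -1.60768573e-04, -1.57086059e+00]), 'force': array([-0.42270444, -0.23442765,  0.4585288 ]), 'moment': array([ 0.02789955, -0.03971334,  0.02988783]), 'width': 0.08746385431671069}}
```

View pics/a.png

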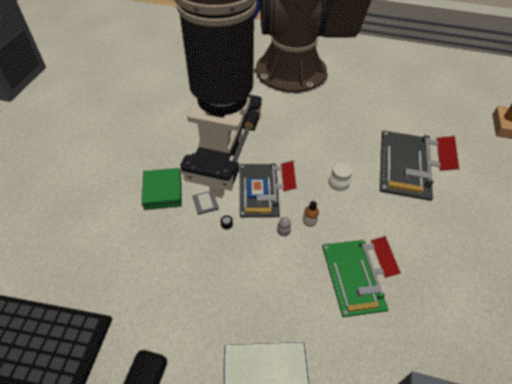

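View pics/b.png

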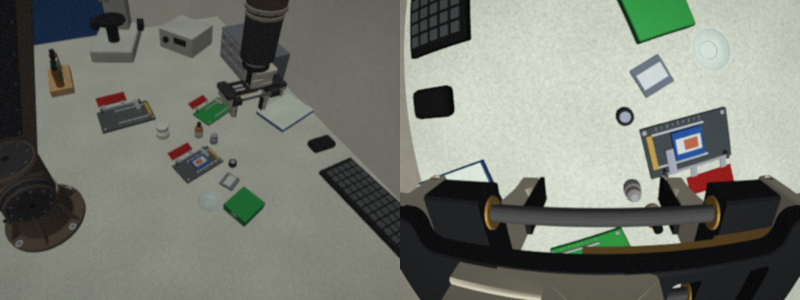

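Stage candidates in the scene view are the small dark stage with the blue holder at (260,190), the larger dark stage at (408,165), and the green one at (355,278). The description picks the small dark one at (260,190), which is at about (370,190) in the full-size wrist view. I'll check that with one close crop and measure from it.

```bash
python3 - <<'E'
from h import *
a=grab('scene');b=grab('side');c=grab('wrist')
im=c['frame'][120:260,290:440]
im=cv2.resize(im,None,fx=4,fy=4,interpolation=cv2.INTER_CUBIC)
cv2.imwrite('pics/c.png',im)
for n,f,roi in (('wrist',c,(290,120,440,260)),('scene',a,(230,150,305,225)),('side',b,(205,175,290,240))):
    x0,y0,x1,y1=roi; hsv=cv2.cvtColor(f['frame'][y0:y1,x0:x1],cv2.COLOR_BGR2HSV)
    h,s,v=hsv.transpose(2,0,1).astype(int)
    for nm,m in (('red',((h<5)|(h>172))&(s>150)),('blue',(h>95)&(h<125)&(s>120)),('brass',(h>14)&(h<30)&(s>110))):
        m=m.astype(np.uint8); k,l,st,ce=cv2.connectedComponentsWithStats(m)
        if k<2: continue
        i=1+np.argmax(st[1:,4]); cn=cv2.findContours((l==i).astype(np.uint8),0,2)[0][0]
        box=cv2.boxPoints(cv2.minAreaRect(cn))+[x0,y0]
        z={'red':.028,'blue':.02,'brass':.018}[nm]
        print(n,nm,st[i,4],np.round(ce[i]+[x0,y0],1),'P',np.round(onz(f,*(ce[i]+[x0,y0]),z),4),'box',np.round([onz(f,*p,z)[:2] for p in box],3).tolist())
E
```

```text
wrist red 1061 [396.9 228.5] P [0.4779 0.0883 0.028 ] box [[0.527, 0.084], [0.442, 0.061], [0.422, 0.096], [0.511, 0.118]]
wrist blue 741 [367.8 180.7] P [0.5299 0.0202 0.02  ] box [[0.565, 0.007], [0.508, -0.01], [0.487, 0.039], [0.546, 0.055]]
wrist brass 352 [322.7 195. ] P [0.5909 0.0407 0.018 ] box [[0.604, 0.012], [0.594, 0.01], [0.576, 0.071], [0.587, 0.073]]
scene red 296 [288.2 175.8] P [0.4782 0.0894 0.028 ] box [[0.441, 0.063], [0.429, 0.09], [0.513, 0.114], [0.524, 0.088]]
scene blue 78 [249.2 188.8] P [0.5379 0.0061 0.02  ] box [[0.511, -0.011], [0.503, 0.005], [0.558, 0.026], [0.566, 0.011]]
scene brass 137 [258.  209.8] P [0.5916 0.0421 0.018 ] box [[0.592, 0.011], [0.576, 0.069], [0.59, 0.073], [0.606, 0.015]]
side red 249 [229.9 193.2] P [0.4716 0.0854 0.028 ] box [[0.43, 0.09], [0.513, 0.114], [0.514, 0.08], [0.432, 0.057]]
side blue 110 [255.3 208.5] P [0.5211 0.0127 0.02  ] box [[0.491, 0.034], [0.555, 0.054], [0.557, 0.002], [0.494, -0.016]]
side brass 58 [272.8 196.6] P [0.5856 0.0376 0.018 ] box [[0.574, 0.063], [0.582, 0.069], [0.597, 0.009], [0.589, 0.004]]
```

View pics/c.png

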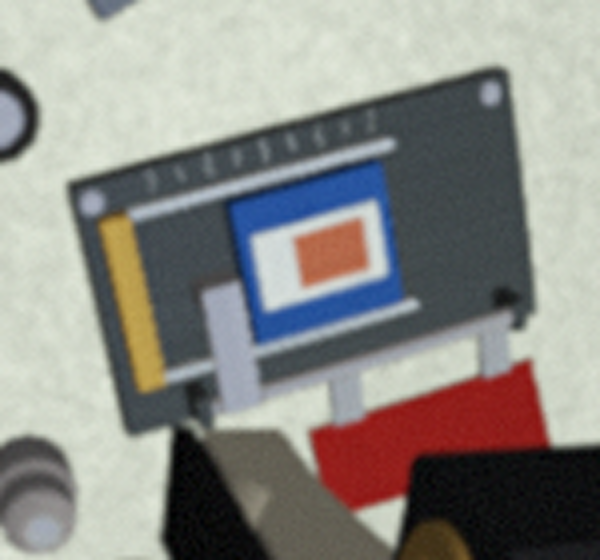

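The crop shows the small dark stage with the blue holder, with the brass stop at the left and the red bar below, partly hidden by the finger. Plate corners in the crop are at (505,70), (70,185), (128,432) and (530,325). Next I fit the stage frame.

```bash
cat >> h.py <<'E'
def fit(S,W):
    S=np.array(S)[:,:2];W=np.array(W)[:,:2]
    s=S-S.mean(0);w=W-W.mean(0)
    th=np.arctan2((s[:,0]*w[:,1]-s[:,1]*w[:,0]).sum(),(s*w).sum())
    M=np.array([[np.cos(th),-np.sin(th)],[np.sin(th),np.cos(th)]]); t=W.mean(0)-M@S.mean(0)
    return th,t,W-(S@M.T+t)
E
python3 - <<'E'
from h import *
c=grab('wrist')
px=np.array([(505,70),(70,185),(128,432),(530,325)])/4+[290,120]-.375
S=[(-.092,-.043),(.073,-.043),(.073,.052),(-.092,.052)]
W=[onz(c,*p,.01) for p in px]
th,t,r=fit(S,W); print(np.degrees(th),t,np.round(r*1000,1))
M=np.array([[np.cos(th),-np.sin(th)],[np.sin(th),np.cos(th)]])
q=np.array([(385,160),(232,200),(258,342),(405,300)])/4+[290,120]-.375
print('holder corners',[np.round(M.T@(onz(c,*p,.02)[:2]-t)*1000,1).tolist() for p in q])
print('brass',np.round(M.T@(np.array([.591,.0407])-t)*1000,1))
for x in (-.065,-.01): print('tcp at x',x,t+M@np.array([x,.0385]))
E
```

```text
15.02917380204961 [0.53216951 0.02497296] [[ 2.2 -0.4]
 [-1.5  1. ]
 [-2.2 -2.4]
 [ 1.6  1.9]]
holder corners [[-34.0, -26.3], [21.7, -26.1], [21.1, 25.1], [-34.7, 24.7]]
brass [60.9 -0.1]
tcp at x -0.065 [0.45940944 0.04530083]
tcp at x -0.01 [0.51252811 0.05956292]
```

Call:
move_arm:
  deltas:
    - [[0,0,6.8,-0.004,0.0195,0,0.056],[0,0,13.6,-0.008,0.039,0,0.056],[0,0,20.4,-0.012,0.0585,0,0.056],[0,0,27.2,-0.016,0.078,0,0.056],[0,0,34,-0.02,0.0975,0,0.056],[0,0,40.8,-0.024,0.117,0,0.056],[0,0,47.6,-0.028,0.1365,0,0.056],[0,0,54.4,-0.032,0.156,0,0.056],[0,0,61.2,-0.036,0.1755,0,0.056],[0,0,68,-0.041,0.195,0,0.056],[0,0,75,-0.045,0.215,0,0.056],[0,0,75,-0.045,0.215,0,0.056]]

```text
t: 1.35
eef_pos: [0.4571, 0.0451, 0.1949]
ee_rot: [3.141, 0.0, -2.888]
force: [-0.6, -0.2, -0.4]
width: 0.056
```

```bash
python3 - <<'E'
from h import *
c=grab('wrist');s=c['state'];print(s['eef_pos'],s['ee_rot'],s['width'],s['t'],s['force'])
b=grab('side')
cv2.imwrite('pics/d.png',np.vstack([cv2.resize(c['frame'],(512,384)),]))
cv2.imwrite('pics/e.png',cv2.resize(b['frame'][130:260,180:320],None,fx=4,fy=4,interpolation=2))
E
```

```text
[0.45712965 0.04507232 0.19494933] [ 3.14053056e+00  3.93869780e-04 -2.88831323e+00] 0.05600624949397117 1.35 [-0.57964515 -0.20382962 -0.39691771]
```

View pics/d.png

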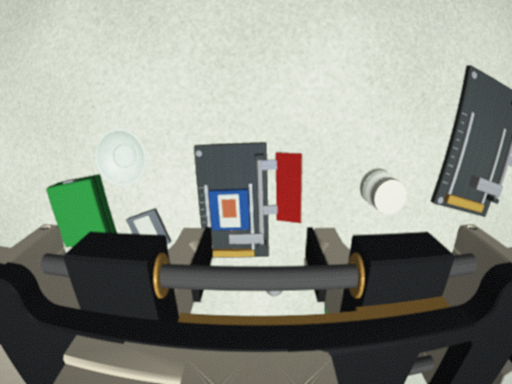

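The wrist view shows the stage with its push direction running down the image: holder at (229,210), red bar at (289,187), nose arm at (245,239). Fingertip inner edges are near (210,230) and (307,230). I'll remeasure in this view.

```bash
python3 - <<'E'
from h import *
c=grab('wrist')
th0=np.radians(15.03);t=np.array([.53217,.02497]);M=np.array([[np.cos(th0),-np.sin(th0)],[np.sin(th0),np.cos(th0)]])
h,s,v=cv2.cvtColor(c['frame'],cv2.COLOR_BGR2HSV).transpose(2,0,1).astype(int)
for nm,m,z in (('red',((h<5)|(h>172))&(s>150),.028),('blue',(h>95)&(h<125)&(s>120),.02),('plate',(v<90)&(s<90),.010)):
    m=m.astype(np.uint8); m[:130]=0; m[228:]=0; m[:,:192]=0; m[:,305:]=0
    k,l,st,ce=cv2.connectedComponentsWithStats(m); i=1+np.argmax(st[1:,4])
    cn=cv2.findContours((l==i).astype(np.uint8),0,2)[0][0].reshape(-1,2)
    P=np.array([M.T@(onz(c,*p,z)[:2]-t) for p in cn])*1000
    print(nm,st[i],'min',P.min(0),'max',P.max(0),'pct',np.percentile(P,[5,95],axis=0).round(1).tolist(), 'rect',cv2.minAreaRect(P.astype(np.float32)))
im=cv2.resize(c['frame'][130:270,150:350],(800,560),interpolation=2);cv2.imwrite('pics/f.png',im)
E
```

```text
red [ 277  151   25   70 1596] min [-83.11633519  61.6986497 ] max [ 8.14189603 92.64972661] pct [[-82.9, 61.9], [7.8, 92.4]] rect ((-37.4619026184082, 77.37776184082031), (91.69681549072266, 29.865949630737305), 0.9456577301025391)
blue [209 186  41  42 805] min [-36.01549379 -25.56224098] max [22.20075386 26.53205681] pct [[-34.7, -25.2], [21.7, 26.5]] rect ((-6.686363220214844, 0.4317779541015625), (57.76309585571289, 51.31535720825195), 1.1152653694152832)
plate [ 196  141   70   87 2771] min [-92.87914247 -42.3450206 ] max [26.25449777 47.50706858] pct [[-92.8, -41.5], [-6.9, 44.6]] rect ((-33.34891128540039, 2.503551483154297), (89.85039520263672, 119.08145904541016), 89.88780212402344)
```

View pics/f.png

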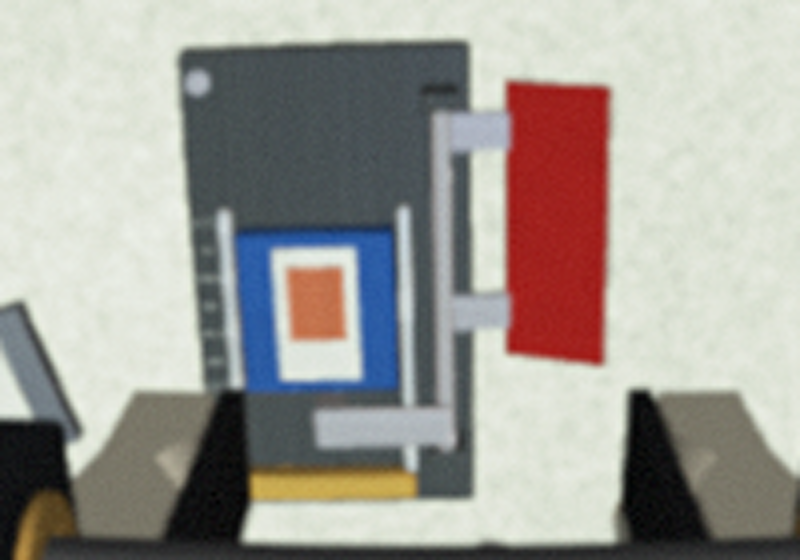

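Call:
move_arm:
  deltas:
    - [[0,0,-0.8,0,0,0.035,0.056],[0,0,-0.8,0,0,0.07,0.056],[0,0,-0.8,0,0,0.105,0.056],[0,0,-0.8,0,0,0.13,0.056],[0,0,-0.8,0,0,0.145,0.056],[0,0,-0.8,0,0,0.15,0.056],[0,0,-0.8,0,0,0.15,0.056],[0,0,-0.8,0,0,0.15,0.056]]

```text
t: 2.17
eef_pos: [0.4608, 0.045, 0.045]
ee_rot: [-3.141, 0.0, -2.865]
force: [0.7, -0.4, 0.7]
width: 0.0559
```

```bash
python3 - <<'E'
from h import *
c=grab('wrist');b=grab('side')
s=monitor.get_state();th=np.radians(15.03);d=s['eef_pos'][:2]-np.array([.53217,.02497]);print(s['eef_pos'],s['ee_rot'],'stage',d@[np.cos(th),np.sin(th)],d@[-np.sin(th),np.cos(th)])
A=cv2.resize(c['frame'][110:300,100:420],(640,380),interpolation=2)
B=cv2.resize(b['frame'][150:250,185:325],(308,220),interpolation=2)
B=cv2.resize(b['frame'][160:235,195:305],(306,209),interpolation=2)
cv2.imwrite('pics/g.png',np.vstack([A,np.pad(B,((0,0),(0,334),(0,0)))]))
E
```

```text
[0.46112591 0.04538902 0.04569667] [ 3.14136029e+00  2.03831196e-03 -2.86534362e+00] stage -0.06331852925794473 0.03814397971615244
```

View pics/g.png

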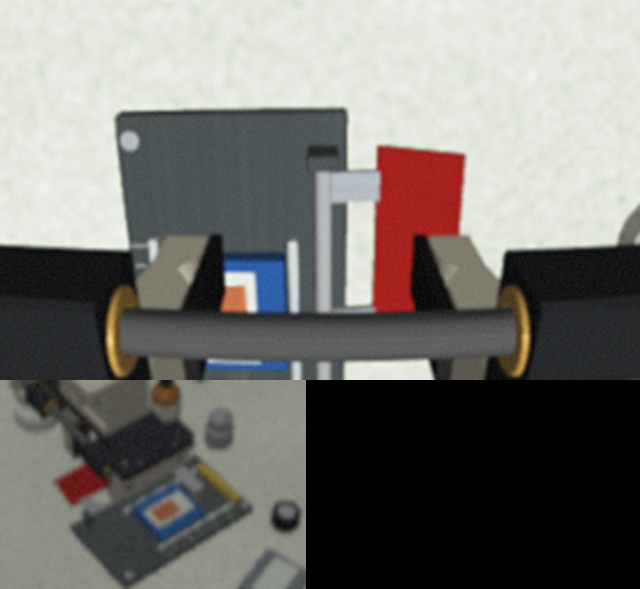

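The holder's rear edge in the wrist view agrees with my estimate of stage x −35. The fingertips look higher than expected, so I'll find the bar by touch.

Call:
move_arm:
  deltas:
    - [[0,0,0,0,0,0.005,0.056],[0,0,0,0,0,0.01,0.056],[0,0,0,0,0,0.015,0.056],[0,0,0,0,0,0.02,0.056],[0,0,0,0,0,0.022,0.056],[0,0,0,0,0,0.022,0.056]]

```text
t: 2.77
eef_pos: [0.4595, 0.0447, 0.0219]
ee_rot: [-3.141, -0.001, -2.866]
force: [-0.3, -0.2, 0.1]
width: 0.056
```

```bash
python3 - <<'E'
from h import *
c=grab('wrist');b=grab('scene');b2=grab('side')
A=cv2.resize(c['frame'][130:250,150:350],(800,480),interpolation=2)[:300]
B=cv2.resize(b['frame'][145:220,225:325],(400,300),interpolation=2)
C=cv2.resize(b2['frame'][160:235,195:295],(400,300),interpolation=2)
cv2.imwrite('pics/i.png',np.vstack([A[:300],np.hstack([B,C])]))
E
```

```text
(no output)
```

View pics/i.png

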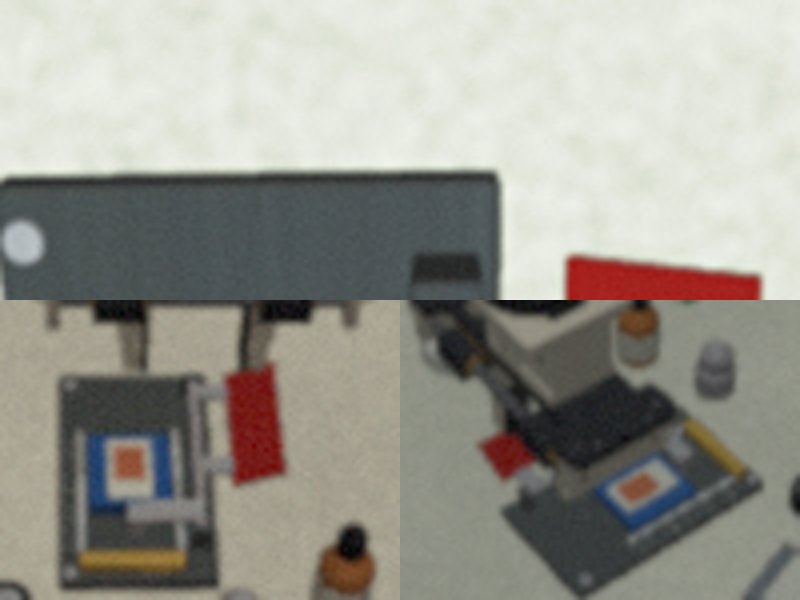

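The scene crop shows the fingertip bottoms at about crop (135,370) and (252,370), i.e. full-frame (258.7,162.5) and (288,162.5). I'll compute their height.

```bash
python3 - <<'E'
from h import *
b=grab('scene');w=grab('wrist')
th=np.radians(15.03);t=np.array([.53217,.02497,0]);ex=np.array([np.cos(th),np.sin(th),0]);ey=np.array([-ex[1],ex[0],0])
e=b['state']['eef_pos'];print('tcp',(e-t)@ex,(e-t)@ey,e[2])
for u,v in ((255.5,162.5),(261,162.5),(286,162),(291,162)):
  for xs in (-.073,-.063,-.0535):
    o,d=ray(b,u,v); k=(xs-(o-t)@ex)/(d@ex); p=o+k*d; print(u,xs,'y,z',np.round([(p-t)@ey*1000,p[2]*1000],1))
cv2.imwrite('pics/j.png',cv2.resize(b['frame'][125:205,235:315],(640,640),interpolation=2)[:600])
E
```

```text
tcp -0.06444895176349504 0.0380683307991752 0.022584538193494416
255.5 -0.073 y,z [-4.5 34.6]
255.5 -0.063 y,z [-4.7 45.3]
255.5 -0.0535 y,z [-4.9 55.5]
261 -0.073 y,z [ 9.3 34.7]
261 -0.063 y,z [ 8.9 45.5]
261 -0.0535 y,z [ 8.5 55.6]
286 -0.073 y,z [72.  37.4]
286 -0.063 y,z [70.7 48.1]
286 -0.0535 y,z [69.4 58.2]
291 -0.073 y,z [84.6 37.5]
291 -0.063 y,z [83.  48.2]
291 -0.0535 y,z [81.6 58.4]
```

View pics/j.png

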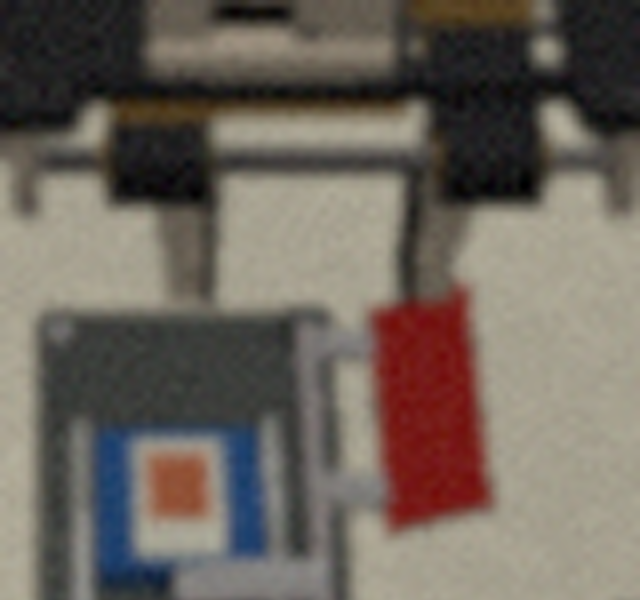

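```bash
python3 - <<'E'
from h import *
b=grab('scene')
th=np.radians(15.03);t=np.array([.53217,.02497,0]);ex=np.array([np.cos(th),np.sin(th),0]);ey=np.array([-ex[1],ex[0],0])
for n,u,v,z in (('dropper cap',312.5,204,.068),('dropper base',311,222,.0),('objective top',284.5,220,.044),('mount',227,220,.016),('jar lid',342,171,.055)):
  p=onz(b,u,v,z); print(n,np.round([(p-t)@ex*1000,(p-t)@ey*1000]))
for n,u,v in (('carriage L bottom',254,150),('carriage R bottom',296,150),('beige bottom',268,134.5),('rod',268,144.5)):
  for xs in (-.0535,-.035,-.025):
    o,d=ray(b,u,v); k=(xs-(o-t)@ex)/(d@ex); p=o+k*d; print(n,xs,np.round(p[2]*1000))
E
```

```text
dropper cap [ 82. 120.]
dropper base [ 83. 125.]
objective top [108.  59.]
mount [ 90. -70.]
jar lid [-28. 203.]
carriage L bottom -0.0535 99.0
carriage L bottom -0.035 117.0
carriage L bottom -0.025 127.0
carriage R bottom -0.0535 100.0
carriage R bottom -0.035 118.0
carriage R bottom -0.025 128.0
beige bottom -0.0535 148.0
beige bottom -0.035 166.0
beige bottom -0.025 175.0
rod -0.0535 117.0
rod -0.035 135.0
rod -0.025 145.0
```

Both views put the visible fingertips about 33 mm above the reported TCP, and the lack of contact force agrees. Bystanders are clear of the gripper's sweep. I'll keep descending in small steps and watch the force.

Call:
move_arm:
  deltas:
    - [[0,0,0,0,0,0.005,0.056],[0,0,0,0,0,0.01,0.056],[0,0,0,0,0,0.015,0.056],[0,0,0,0,0,0.018,0.056],[0,0,0,0,0,0.018,0.056],[0,0,0,0,0,0.018,0.056]]

```text
t: 3.57
eef_pos: [0.4597, 0.0448, 0.0042]
ee_rot: [-3.141, -0.001, -2.866]
force: [0.2, 0.9, 0.1]
width: 0.0558
```

Call:
move_arm:
  deltas:
    - [[0,0,0,0,0,0.003,0.056],[0,0,0,0,0,0.006,0.056],[0,0,0,0,0,0.009,0.056],[0,0,0,0,0,0.01,0.056],[0,0,0,0,0,0.01,0.056]]

```text
t: 3.98
eef_pos: [0.4602, 0.0452, -0.0055]
ee_rot: [3.142, 0.0, -2.866]
force: [-0.3, 2.0, 3.4]
width: 0.0564
```

Call:
move_arm:
  deltas:
    - [[0,0,0,0,0,0.003,0.056],[0,0,0,0,0,0.006,0.056],[0,0,0,0,0,0.008,0.056],[0,0,0,0,0,0.008,0.056]]

```text
t: 4.32
eef_pos: [0.4603, 0.0451, -0.0135]
ee_rot: [-3.142, 0.0, -2.866]
force: [-0.5, 0.1, 6.0]
width: 0.056
```

```bash
python3 - <<'E'
from h import *
F=[];
for i in range(4): b=grab('scene'); F.append(b['state']['force'])
print(np.mean(F,0),b['state']['eef_pos'],b['state']['width'])
s=grab('side')
cv2.imwrite('pics/k.png',np.hstack([cv2.resize(b['frame'][145:220,235:310],(400,400),interpolation=2),cv2.resize(s['frame'][165:235,205:275],(400,400),interpolation=2)]))
E
```

```text
[-0.67766179  0.50770031  6.39835048] [ 0.46030838  0.04513403 -0.01328307] 0.05583756530755158
```

View pics/k.png

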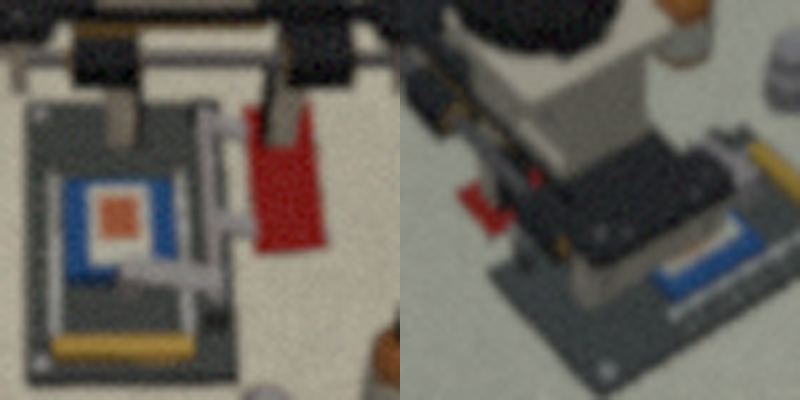

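The scene crop shows one finger on the plate behind the holder, the other on the red bar, and the nose lifting. I'll press a little further.

Call:
move_arm:
  deltas:
    - [[0,0,0,0,0,0.002,0.056],[0,0,0,0,0,0.004,0.056],[0,0,0,0,0,0.005,0.056],[0,0,0,0,0,0.005,0.056],[0,0,0,0,0,0.005,0.056]]

```text
t: 4.98
eef_pos: [0.4605, 0.0447, -0.018]
ee_rot: [-3.141, 0.001, -2.865]
force: [-0.1, -3.3, 9.6]
width: 0.0557
```

```bash
cat >> h.py <<'E'
def avg(n=6):
    L=[grab('scene')['state'] for _ in range(n)]
    th=np.radians(15.03);e=np.mean([s['eef_pos'] for s in L],0);f=np.mean([s['force'] for s in L],0);d=e[:2]-[.53217,.02497]
    ex=np.array([np.cos(th),np.sin(th)]);ey=np.array([-ex[1],ex[0]])
    print('t',L[-1]['t'],'stage xyz',np.round([d@ex*1e3,d@ey*1e3,e[2]*1e3],1),'F stage',np.round([f[:2]@ex,f[:2]@ey,f[2]],1),'M',np.mean([s['moment'] for s in L],0).round(2))
E
python3 -c "
from h import *
avg(8)"
```

```text
t 5.3333 stage xyz [-64.1  37.7 -17.9] F stage [-1.1 -3.1  9.4] M [-0.88  0.05  0.03]
```

Call:
move_arm:
  deltas:
    - [[0,0,0,0,0,0.001,0.056],[0,0,0,0,0,0.0015,0.056],[0,0,0,0,0,0.0015,0.056]]

```text
t: 5.63
eef_pos: [0.4606, 0.0445, -0.0193]
ee_rot: [-3.141, 0.001, -2.865]
force: [-0.4, -4.9, 12.9]
width: 0.056
```

```bash
python3 -c "
from h import *
avg(8)
s=grab('scene')
cv2.imwrite('pics/l.png',cv2.resize(s['frame'][150:215,235:310],(750,600),interpolation=2)[:,:])"
```

```text
t 5.9833 stage xyz [-64.   37.4 -19.2] F stage [-1.3 -5.  12. ] M [-1.64 -0.09  0.04]
```

View pics/l.png

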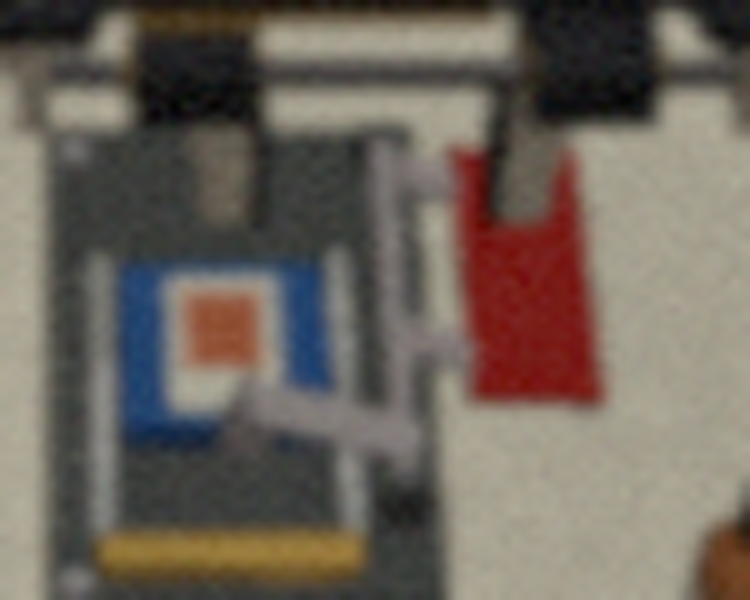

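The nose is well up, at crop (240,410), and the pusher finger is behind the holder. I'm starting the push and keeping the bar pressed.

Call:
move_arm:
  deltas:
    - [[0,0,0,-0.003,0,0,0.056],[0,0,0,-0.006,0,0,0.056],[0,0,0,-0.009,0,0,0.056],[0,0,0,-0.012,0,0,0.056],[0,0,0,-0.015,0,0,0.056],[0,0,0,-0.018,0,0,0.056],[0,0,0,-0.021,0,0,0.056],[0,0,0,-0.024,0,0,0.056],[0,0,0,-0.027,0,0,0.056],[0,0,0,-0.03,0,0,0.056],[0,0,0,-0.03,0,0,0.056]]

```text
t: 7.0
eef_pos: [0.4809, 0.0484, -0.0199]
ee_rot: [-3.138, -0.015, -2.866]
force: [-24.8, -9.1, 41.7]
width: 0.0559
```

```bash
python3 -c "
from h import *
avg(6)
s=grab('scene')
cv2.imwrite('pics/m.png',cv2.resize(s['frame'][150:215,235:310],(750,600),interpolation=2)[:,:])"
```

```text
t 7.25 stage xyz [-43.4  36.  -19.9] F stage [-25.5  -2.2  40.2] M [-2.27  9.43  0.8 ]
```

View pics/m.png

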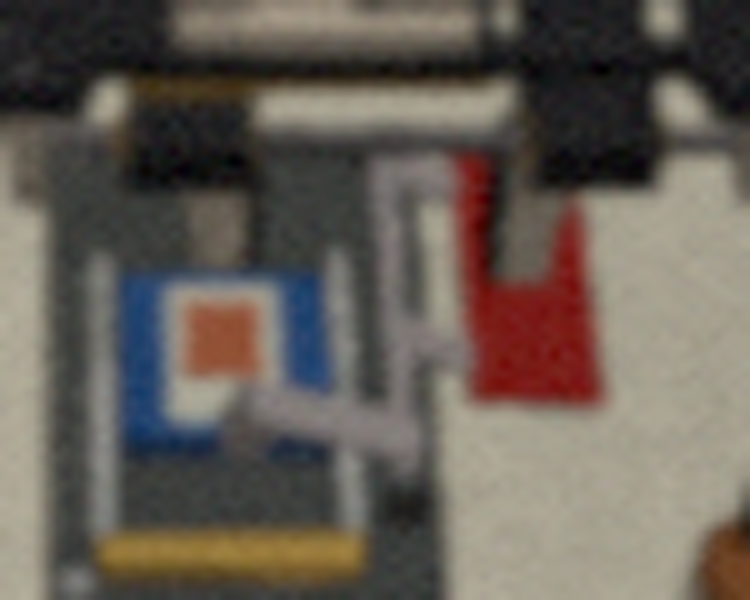

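The holder stuck at contact: Fx −25 N, Fz +40 N. I'm backing off at once to relieve the load before diagnosing it.

Call:
move_arm:
  deltas:
    - [[0,0,0,0.004,0,0,0.056],[0,0,0,0.008,0,0,0.056],[0,0,0,0.012,0,0,0.056],[0,0,0,0.015,0,0,0.056],[0,0,0,0.015,0,0,0.056]]

```text
t: 7.77
eef_pos: [0.4782, 0.0502, -0.0181]
ee_rot: [3.141, 0.007, -2.865]
force: [5.8, -2.8, 9.8]
width: 0.0562
```

```bash
python3 - <<'E'
from h import *
avg(4)
b=grab('scene');w=grab('wrist');s=grab('side')
th=np.radians(15.03);t=np.array([.53217,.02497,0]);ex=np.array([np.cos(th),np.sin(th),0]);ey=np.array([-ex[1],ex[0],0])
for n,cx,cy in (('nose end bottom',240,450),('nose end top',250,400),('nose end top rear',250,380),('pusher bottom',220,225)):
  u=235+cx/10;v=150+cy*65/600
  for xs in (.026,.040) if 'nose' in n else (-.0545,):
    o,d=ray(b,u,v);k=(xs-(o-t)@ex)/(d@ex);p=o+k*d;print(n,xs,np.round([(p-t)@ey*1000,p[2]*1000]))
hsv=cv2.cvtColor(b['frame'][150:215,235:285],cv2.COLOR_BGR2HSV);m=cv2.inRange(hsv,(95,120,30),(125,255,255));ys,xs=np.nonzero(m)
pts=np.array([onz(b,x+235,y+150,.02)-t for x,y in zip(xs,ys)]);X=pts@ex*1000;Y=pts@ey*1000;print('blue x',np.percentile(X,[1,99]).round(1),'y',np.percentile(Y,[1,99]).round(1))
cv2.imwrite('pics/n.png',np.vstack([cv2.resize(b['frame'][165:205,240:300],(600,400),interpolation=2),cv2.resize(w['frame'][130:260,160:355],(600,400),interpolation=2)[:200]]))
E
```

```text
t 7.9167 stage xyz [-45.6  38.3 -18.1] F stage [ 4.6 -4.2 10.5] M [-0.87 -2.11 -0.18]
nose end bottom 0.026 [ 4. 14.]
nose end bottom 0.04 [ 3. 32.]
nose end top 0.026 [ 6. 35.]
nose end top 0.04 [ 5. 52.]
nose end top rear 0.026 [ 6. 43.]
nose end top rear 0.04 [ 5. 60.]
pusher bottom -0.0545 [-0. 11.]
blue x [-27.9  28.8] y [-25.3  23.3]
```

View pics/n.png

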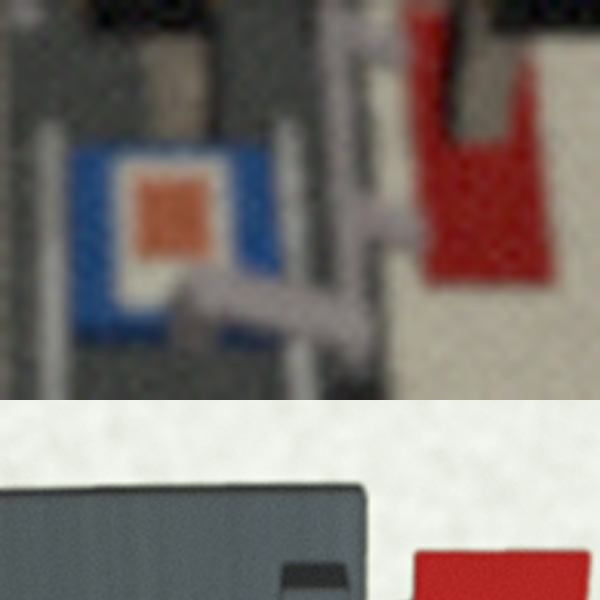

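I'm two pictures over the budget now, so from here I'll rely on numbers. The force pattern (about 12 N, with friction both ways) says the bar was pushed to its hard stop, so the horizontal lag locked up in friction. I'll raise about 3 mm, so the bar is off the stop but the nose still clears, and retry.

Call:
move_arm:
  deltas:
    - [[0,0,0,0,0,-0.001,0.056],[0,0,0,0,0,-0.002,0.056],[0,0,0,0,0,-0.003,0.056],[0,0,0,0,0,-0.003,0.056],[0,0,0,0,0,-0.003,0.056]]

```text
t: 8.53
eef_pos: [0.4779, 0.0505, -0.0156]
ee_rot: [3.141, 0.006, -2.865]
force: [5.4, 1.2, 6.5]
width: 0.0557
```

```bash
cat >> h.py <<'E'
def hold():
    b=grab('scene');th=np.radians(15.03);t=np.array([.53217,.02497,0]);ex=np.array([np.cos(th),np.sin(th),0]);ey=np.array([-ex[1],ex[0],0])
    m=cv2.inRange(cv2.cvtColor(b['frame'][150:225,235:285],cv2.COLOR_BGR2HSV),(95,120,30),(125,255,255));k,l,st,ce=cv2.connectedComponentsWithStats(m)
    ys,xs=np.nonzero(m);P=np.array([onz(b,x+235,y+150,.02)-t for x,y in zip(xs,ys)]);print('blue x',np.percentile(P@ex*1e3,[1,99]).round(1),'y',np.percentile(P@ey*1e3,[1,99]).round(1))
    n=cv2.inRange(cv2.cvtColor(b['frame'][150:225,235:290],cv2.COLOR_BGR2HSV),(14,110,60),(30,255,255));ys,xs=np.nonzero(n)
    P=np.array([onz(b,x+235,y+150,.018)-t for x,y in zip(xs,ys)]);print('brass x',np.percentile(P@ex*1e3,[2,98]).round(1))
E
python3 -c "
from h import *
avg(6);hold()"
```

```text
t 8.7833 stage xyz [-45.8  38.7 -15.6] F stage [ 5.1 -0.7  6.9] M [ 0.33 -1.87 -0.2 ]
blue x [-27.9  28.8] y [-25.3  23. ]
brass x [-111.6   68.3]
```

Call:
move_arm:
  deltas:
    - [[0,0,0,-0.003,0,0,0.056],[0,0,0,-0.006,0,0,0.056],[0,0,0,-0.009,0,0,0.056],[0,0,0,-0.012,0,0,0.056],[0,0,0,-0.015,0,0,0.056],[0,0,0,-0.015,0,0,0.056]]

```text
t: 9.38
eef_pos: [0.4869, 0.0519, -0.0173]
ee_rot: [-3.141, -0.004, -2.866]
force: [-5.5, -2.5, 8.8]
width: 0.0561
```

```bash
python3 -c "
from h import *
avg(5);hold()"
```

```text
t 9.5833 stage xyz [-36.7  37.8 -17.3] F stage [-5.6 -0.4  8.6] M [-0.57  1.92  0.13]
blue x [-21.5  34.8] y [-25.3  21.4]
brass x [-101.3   68.3]
```

It slides now. The holder advanced about 6.5 mm with moderate force, so I'm continuing.

Call:
move_arm:
  deltas:
    - [[0,0,0,-0.003,0,-0.0005,0.056],[0,0,0,-0.006,0,-0.001,0.056],[0,0,0,-0.009,0,-0.001,0.056],[0,0,0,-0.012,0,-0.001,0.056],[0,0,0,-0.014,0,-0.001,0.056],[0,0,0,-0.014,0,-0.001,0.056]]

```text
t: 10.18
eef_pos: [0.5007, 0.0559, -0.0163]
ee_rot: [-3.141, -0.003, -2.866]
force: [-3.4, -2.5, 8.0]
width: 0.0557
```

```bash
python3 -c "
from h import *
avg(5);hold()"
```

```text
t 10.3833 stage xyz [-22.3  38.1 -16.3] F stage [-4.6 -0.8  7.5] M [-0.45  1.49  0.11]
blue x [-8.7 49.5] y [-25.1  22.5]
brass x [-131.7   68.3]
```

Call:
move_arm:
  deltas:
    - [[0,0,0,-0.002,0,0,0.056],[0,0,0,-0.004,0,0,0.056],[0,0,0,-0.006,0,0,0.056],[0,0,0,-0.006,0,0,0.056]]

```text
t: 10.82
eef_pos: [0.5064, 0.0575, -0.0163]
ee_rot: [-3.141, -0.004, -2.866]
force: [-4.8, -1.1, 7.9]
width: 0.0562
```

```bash
python3 -c "
from h import *
avg(4);hold()"
```

```text
t 10.9667 stage xyz [-16.4  38.1 -16.3] F stage [-4.7 -0.3  7. ] M [-0.49  1.63  0.13]
blue x [-2.4 52.5] y [-25.1  22.5]
brass x [-127.1   68.3]
```

Call:
move_arm:
  deltas:
    - [[0,0,0,-0.001,0,0,0.056],[0,0,0,-0.002,0,0,0.056],[0,0,0,-0.003,0,0,0.056],[0,0,0,-0.004,0,0,0.056],[0,0,0,-0.004,0,0,0.056]]

```text
t: 11.48
eef_pos: [0.5096, 0.0584, -0.0164]
ee_rot: [-3.141, -0.004, -2.866]
force: [-5.5, -2.3, 8.2]
width: 0.0559
```

```bash
python3 -c "
from h import *
avg(4);hold()"
```

```text
t 11.6333 stage xyz [-13.1  38.1 -16.4] F stage [-5.7 -0.3  8.5] M [-0.52  2.23  0.06]
blue x [ 0.8 52.5] y [-25.1  22.5]
brass x [-123.5   68.3]
```

Call:
move_arm:
  deltas:
    - [[0,0,0,-0.001,0,0,0.056],[0,0,0,-0.002,0,0,0.056],[0,0,0,-0.003,0,0,0.056],[0,0,0,-0.003,0,0,0.056]]

```text
t: 12.07
eef_pos: [0.51, 0.0582, -0.0166]
ee_rot: [-3.141, -0.009, -2.867]
force: [-14.2, -1.5, 15.4]
width: 0.0557
```

```bash
python3 -c "
from h import *
avg(4);hold()"
```

```text
t 12.2167 stage xyz [-12.8  37.9 -16.6] F stage [-13.3   2.5  14.9] M [-0.53  4.81 -0.23]
blue x [ 0.8 52.5] y [-25.1  22.6]
brass x [-125.9   68.3]
```

Fx rose to −13 N with almost no further travel, so the holder is against something firm. I'll make one check before release that it is the brass stop.

```bash
python3 - <<'E'
from h import *
b=grab('scene');s=grab('side')
cv2.imwrite('pics/o.png',np.hstack([cv2.resize(b['frame'][165:220,235:290],(400,400),interpolation=2),cv2.resize(s['frame'][170:230,225:285],(400,400),interpolation=2)]))
E
```

```text
(no output)
```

View pics/o.png

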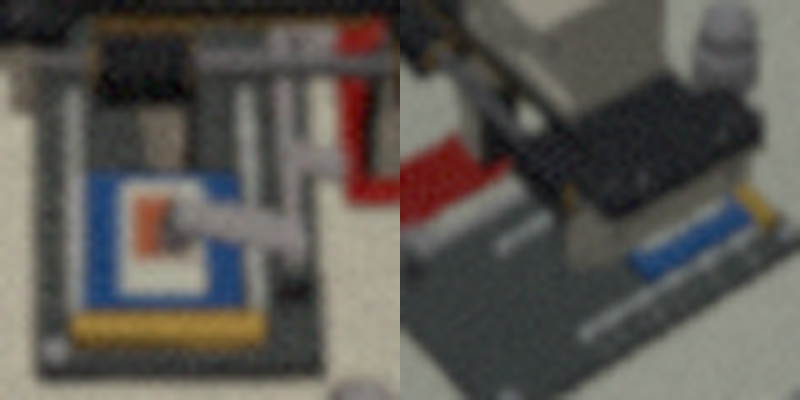

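The holder's front is flush with the brass bar, at (165,310) in the left half, with no gap, and the nose is over it. I'll back off while still pressing, then lift.

Call:
move_arm:
  deltas:
    - [[0,0,0,0.003,0,0,0.056],[0,0,0,0.006,0,0,0.056],[0,0,0,0.01,0,0,0.056],[0,0,0,0.014,0,0,0.056],[0,0,0,0.017,0,0,0.056],[0,0,0,0.017,0,0,0.056]]

```text
t: 12.92
eef_pos: [0.501, 0.0569, -0.0148]
ee_rot: [3.141, 0.005, -2.865]
force: [3.4, 0.4, 7.3]
width: 0.0562
```

```bash
python3 -c "
from h import *
avg(4);hold()"
```

```text
t 13.0667 stage xyz [-21.8  38.9 -14.8] F stage [ 2.8 -0.2  6.9] M [ 0.46 -1.16 -0.12]
blue x [ 0.8 52.5] y [-25.1  22.6]
brass x [-131.9   68.3]
```

The holder hasn't moved and the pusher is 9 mm clear. Now I lift, slowly at first.

Call:
move_arm:
  deltas:
    - [[0,0,0,0,0,-0.003,0.056],[0,0,0,0,0,-0.006,0.056],[0,0,0,0,0,-0.009,0.056],[0,0,0,0,0,-0.013,0.056],[0,0,0,0,0,-0.018,0.056],[0,0,0,0,0,-0.03,0.056],[0,0,0,0,0,-0.05,0.056],[0,0,0,0,0,-0.075,0.056],[0,0,0,0,0,-0.1,0.056],[0,0,0,0.02,0,-0.13,0.056],[0,0,0,0.02,0,-0.13,0.056]]

```text
t: 14.08
eef_pos: [0.4797, 0.0505, 0.1193]
ee_rot: [3.141, 0.006, -2.866]
force: [-0.1, -0.6, -0.7]
width: 0.0562
```

```bash
python3 - <<'E'
from h import *
avg(4);hold();b=grab('scene');w=grab('wrist')
cv2.imwrite('pics/p.png',np.hstack([cv2.resize(b['frame'][160:220,240:300],(400,400),interpolation=2),cv2.resize(w['frame'][130:290,170:330],(400,400),interpolation=2)]))
E
```

```text
t 14.2333 stage xyz [-44.3  38.4 116.6] F stage [-0.3  0.1 -0.1] M [-0.   -0.15  0.  ]
blue x [ 0.8 52.5] y [-25.1  22.6]
brass x [56.4 68.3]
```

View pics/p.png

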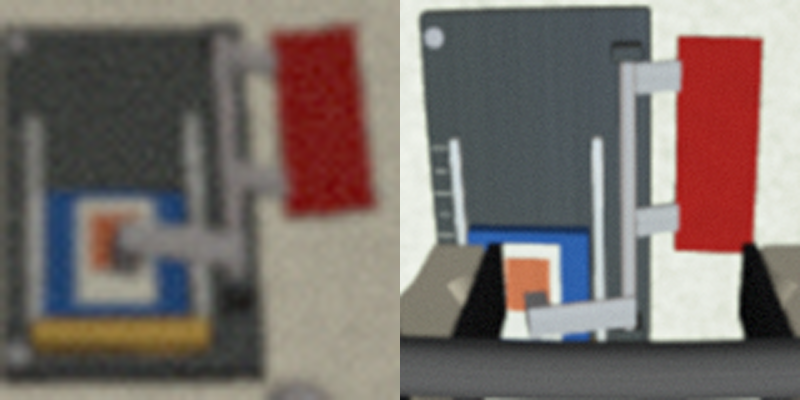

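The holder is flush with the brass stop and unmoved, the nose is down on it, and the arm is clear with no contact force. Handing in.

```bash
python3 -c "
from h import *
print(arm.job_done())"
```

```text
the job is handed in; nothing more can be done
None
```

The blue holder is loaded and I've handed the job in, at about 14 s of the 45 s limit. One fingertip held the red bar down while the other pushed the holder to the brass stop. I then backed off 9 mm with the bar still down and lifted, so the clip sprang down.

**Last checks**
- **Home:** the push force rose to −13 N with no further travel. The picture shows the holder flush with the brass, with its rear edge at stage x ≈ +0.8 mm (home is 0), and it had not moved after release.
- **Clip:** the last picture shows the nose down on the holder and the bar back up. I did not measure the clip angle.
- **Arm:** it is clear of everything, with about 0 N on the wrist, and it never went near the other items.

**What disagreed or went wrong**
- **Fingertip height:** the visible fingertips sit about 32 mm above the reported TCP, so I found the bar by touch and force.
- **First push jammed:** the bar was at or near its hard stop, or the pushing tip was touching the plate. The wrist force reached about 49 N in all (25 N back, about 41 N up). From the pictures only the fingertips were touching anything, but I could not confirm that no part of the gripper body pressed. I backed off, raised 3 mm and pushed again in small steps.
- **Measurements:** the wrist and scene cameras differed by about 3–4 mm on the holder's position, so I relied on contact with the stop. The automatic brass measurement was unreliable while the gripper was in view.
- **Picture budget:** I viewed 14 pictures, four over the budget of 10 and more than the one or two extra allowed.

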